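# Set the cup warmer to heat three and start it

## Robot

A 6-joint arm with a two-finger parallel gripper is mounted at the origin on the work surface. World frame = base frame: x ahead of the robot, y to its left, z up, the work surface at z = 0. Lengths are in mm, angles in rad, forces in N, time in s.
With the tool pointing down it reaches from about 325 to 875 mm from the base axis. Payload 4.4 kg.
Tool frame: the origin (TCP) lies between the finger pads; the fingertips stand 19 mm ahead of it and the grasp point (between the pads) is the TCP (bot.tcp_to_tips is the z of the fingertips in the tool frame, in mm); z points along the fingers, y is the line along which they close (so a half turn about z gives the same grasp; the last joint's range is limited). The gripper opens to 85 mm and grips with 20 to 120 N. Pads are 22 mm wide; open, the fingers measure 114 mm over their backs; the gripper's body (76 mm by 85 mm) begins 54 mm behind the grasp point. The pads swing forward as they close: fully open they stand 13 mm farther back than shut.
Start: joints at [-1.292, 0.207, 1.542, -0, 1.393, -0.15], TCP at [239.062, -522.95, 250.282] pointing down, gripper open.
Joint ranges: [-2.73, 2.73], [-0.86, 2.22], [0.23, 2.46], [-1.11, 4.25], [0.08, 2.63], [-2.82, 2.82]. Speed limits (rad/s): [2.79, 2.79, 3.14, 3.14, 3.14, 3.14].

## Interface

Orientations are given as a unit quaternion [x, y, z, w].
In Python, from workcell import bot gives the robot as it stands. The module is installed in compiled form; this text tells all that it offers.
- The arm moves only by the tool jog_arm, never from a script. Its argument "plan" is a list of rows, each an object of numbers: "gripper": the finger opening in mm, from 0 to 85.4; "x", "y", "z": the shift along the tool's x, y, z in units of 30 mm (1.0 is 30 mm); "rx", "ry", "rz": the turn, a rotation vector about the tool's x, y, z in units of 8 degrees (1.0 is 8 degrees). A call has 1 to 20 rows; each row shifts and turns the commanded pose from where the row before left it, along the tool's axes as they then stand; what a row does not reach is not made up. A row lasts 1/10 s, in which the tool goes at most 50 mm and 8.59 degrees, less where a joint would pass 70% of its speed; a pose out of reach is approached as far as the arm can. A call is refused whole if a number of a shift passes 1 or a number of a turn 1, either way. A call with a gripper value outside its range is refused whole. The fingers move at their own pace and stop on an object; "grip_force" is the grip in N (left out, the last holds). Time passes only in rows, so rows that do not move let the fingers close. It gives the time, the measured TCP pose, the force, the opening and the grip force at its end, in the units of the state.
- bot.sense(): the state, without advancing time (a new reading comes with each control period).
- bot.get_image(name): name is "scene" or "top"; returns a dict with "image" (384x512x3 uint8, red, green, blue), "depth" (384x512 float32, mm along the optical axis (not along the pixel's ray), 0 where there is no reading), "mtx" (3x3 intrinsics, pixels), "k1" (the pictures are not rectified: a ray, as slopes to the right and down, at radius r is drawn at 1 + k1 r^2 times it, then the intrinsics apply), "eye" and "orientation" of the camera in the world. Camera axes: x right, y up, looking along -z (the intrinsics and any distortion apply to the point x, -y, -z); pixel columns grow to the right and rows downward; lengths in mm; the calibration is good to about 2 mm. A picture is of the moment at which its call begins.
- bot.close_job(): hands the job in; it is judged then, once.
The state is a dict: "t": time; "q": joint angles; "joint_velocities": joint speeds; "joint_torque": joint torques, N m; "eef_pos": TCP position; "orientation": TCP orientation; "ft_force": force on the tool from outside, world axes, zero at the start; "wrist_torque": the same for the moment, N m; "width": finger opening in mm; "finger_force": force on a finger pad.
Only numpy, scipy, OpenCV 4.12 (cv2) and the standard library are available. Lean on these libraries where they do the work, as an engineer would, in place of code of your own. Each camera call takes 0.05 s, during which the arm holds its last target. There are 200 camera calls.

## Task

Start the white cup warmer at heat three: with a fingertip against the side of its black heat lever, push it from the off end towards the green button and leave it at the third click, never going past that, then press the green button right down and let it come back up. Only push and press: do not pinch the lever or press on it from above, and leave the mug, jam jar, pen holder, pencil case, trivet and pen where they are.

Things in the scene. Friction and masses are not known exactly. Their poses are not given: they have to be found in the camera images.
- warmer: White cup warmer fixed to the counter, 240 mm (its x) by 210 mm (its y), flat deck 45 mm above the counter. Origin: centre of the underside. x points from the grey control strip (robot's side, centre line at x = -90 mm) to the rear, y along the strip from the lever's off end towards the green button, z up. A dark hot plate, 120 mm across, 4.5 mm high, at x = +45 mm carries the mug.
- lever_top (a point): Centre of the top of the black heat lever, an upright paddle 26 mm along the warmer's x, 14 mm thick along its y, from 2 to 30 mm above the deck (top 75 mm above the counter). The point moves with the lever: at off it is at x = -90, y = -45 mm in the warmer's frame, at the third click y = -3 mm.
- lever (a joint): Travel of the lever in m along the warmer's +y: 0 at off (start, red mark); clicks at 0.014, 0.028, 0.042 (third), 0.056, 0.070 (end stop), each by a white mark. A click resists with up to 5 N plus 1 N friction, most 3.5 mm past a notch; half-way to the next it lets go and springs into it by itself. Released between notches it falls into the nearer one and stays.
- start_top (a point): Centre of the top face of the round green button, 30 mm across, at x = -90, y = +75 mm in the warmer's frame, 22 mm above the deck when up. It stands in a grey housing 46 mm across and 12 mm high and is pressed straight down; the point moves with it.
- start (a joint): Travel of the green button in m: 0 up, 0.006 right down. It is sprung (1.2 N to start it, 4 N right down) and comes back up when released.
- mug: Blue ceramic mug, 74 mm across, 80 mm high, standing on the hot plate, handle towards the warmer's +y. Origin at the centre of its underside.
- jar: Empty closed glass jam jar with a red cap, 66 mm across, 100 mm high, standing beside the rear half of the warmer. Origin at the centre of its underside.
- holder: Bamboo pen holder, an open tube 72 mm across, 100 mm high, standing beside the rear half of the warmer on the other side from the jar. Origin at the centre of its underside.
- case: Blue plastic pencil case with a snap lid, 202 mm (its x) by 77 mm (its y), 37 mm high, lying to the right of the warmer. Origin at the centre of its underside.
- trivet: Round cork trivet, 160 mm across, 10 mm thick, lying beside the button end of the warmer. Origin at the centre of its underside.
- pen: Chrome retractable pen, 140 mm long (its x), 10 mm thick, lying on the trivet. Origin at the centre of its underside.

How it is judged:
By the outcome, as a careful person would: the job done as asked, in the order asked, and still so for the second after the job is handed in, with the robot touching nothing.
It also fails if it takes over 51 s, if anything falls off the work surface, if the arm or the gripper's body presses on something with over 40 N, if the wrist force passes 120 N, or if a joint passes its speed limit or range.

## Working session

There is one attempt and no reset: what is moved stays moved. The work goes in short steps, Python scripts to look and compute and a tool call to move; the robot and the scene stay as the last step left them, time stands still between calls to the robot, and variables do not carry over. Pictures are saved under pics/ and viewed, at most 10 in all, crops included, and the job is handed in when it is done.

Besides the shell and the picture viewer there is one more tool, called after "Request:" as name([rows], argument=value, ...), one row to a line, values as JSON. jog_arm: Moves the arm, as the interface text tells. Its arguments: {"type":"object","properties":{"plan":{"type":"array"},"grip_force":{"type":"number"}},"required":["plan"]}

```bash
mkdir -p pics; cat > h.py <<'E'
import numpy as np, cv2
from scipy.spatial.transform import Rotation as R
from workcell import bot
def snap(n,f):
    d=bot.get_image(n); cv2.imwrite('pics/'+f,d['image'][:,:,::-1]); np.save('pics/'+n+'.npy',d,allow_pickle=True); return d
def load(n): return np.load('pics/'+n+'.npy',allow_pickle=True).item()
def ray(d,u,v):
    K=d['mtx']; a=np.array([(u-K[0,2])/K[0,0],(v-K[1,2])/K[1,1]])
    s=a.copy()
    for _ in range(20): s=a/(1+d['k1']*(s@s))
    return R.from_quat(d['orientation']).apply([s[0],-s[1],-1.])
def onz(d,u,v,z):
    r=ray(d,u,v); e=np.array(d['eye']); return e+r*(z-e[2])/r[2]
def at(d,u,v):
    return np.array(d['eye'])+ray(d,u,v)*d['depth'][int(v),int(u)]
E
python3 - <<'E'
from h import *
for n in('top','scene'):
    d=snap(n,n+'0.png'); print(n,d['eye'],d['orientation'],d['mtx'],d['k1'])
print(bot.sense())
E
```

```text
top [427.93892755  33.39769458 994.98526428] [ 0.05415273 -0.07163026 -0.70082281  0.70766092] [[421.80691805   0.         260.23985702]
 [  0.         421.80691805 189.04915305]
 [  0.           0.           1.        ]] 0.028764356635757053
scene [1211.93692611  414.27739825  608.26868972] [0.22089668 0.40053393 0.78377448 0.42008904] [[362.06127785   0.         257.79759157]
 [  0.         362.06127785 192.14129147]
 [  0.           0.           1.        ]] -0.04272034590386621
{'t': 0.1, 'q': array([-1.29248731e+00,  2.07356256e-01,  1.54280445e+00,  4.60820501e-05,
        1.39347802e+00, -1.50474510e-01]), 'joint_velocities': array([-0.00026979, -0.00034803, -0.00307963, -0.00144385,  0.00011415,
       -0.00138441]), 'joint_torque': array([-8.07262786e-04, -3.84096050e+01, -2.92549378e+01, -3.32055452e-04,
        4.89357641e-03,  3.77273039e-06]), 'eef_pos': array([ 238.90489386, -522.32600829,  249.23277935]), 'orientation': array([ 9.77106337e-01,  2.12749051e-01, -4.27157162e-05, -1.02239303e-03]), 'ft_force': array([ 0.33249133, -0.75607781, -0.51499838]), 'wrist_torque': array([ 0.03941581, -0.03046253, -0.04304988]), 'finger_force': 0.0, 'width': 85.08701070463401}
```

View pics/top0.png

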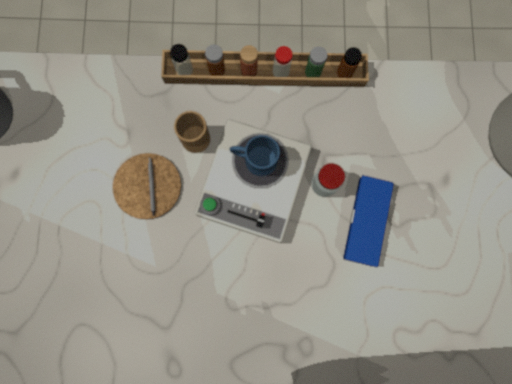

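View pics/scene0.png

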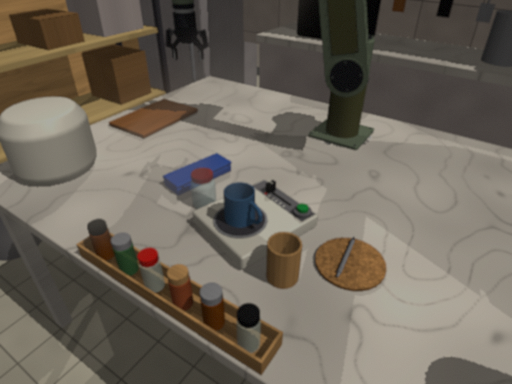

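The top view shows the green button at about (209,204), the lever at about (261,221), and the white marks between them. In the scene view the lever is at about (270,187) and the button at about (303,209).

```bash
python3 - <<'E'
from h import *
for n,box,lb in(('top',(190,190,230,220),(245,205,280,235)),('scene',(290,195,325,225),(258,172,285,200))):
    d=load(n); im=d['image'].astype(int); g=(im[...,1]>im[...,0]*1.5)&(im[...,1]>im[...,2]*1.3)&(im[...,1]>60)
    m=np.zeros_like(g); m[box[1]:box[3],box[0]:box[2]]=1; v,u=np.nonzero(g&m); print(n,'green',u.mean(),v.mean(),len(u),onz(d,u.mean(),v.mean(),67), at(d,u.mean(),v.mean()))
    i=d['image'][lb[1]:lb[3],lb[0]:lb[2]]
    print(i.max(2))if 0 else None
d=load('top')
a=d['image'][140:250,180:330]; cv2.imwrite('pics/c.png',cv2.resize(a[:,:,::-1],None,fx=5,fy=5,interpolation=cv2.INTER_CUBIC))
# deck: depth-based height map
vv,uu=np.mgrid[100:260,180:330]; 
P=np.array([at(d,u,v) for u,v in zip(uu.ravel(),vv.ravel())])
k=(abs(P[:,2]-45)<8)
mask=k.reshape(vv.shape).astype(np.uint8)
c=max(cv2.findContours(mask,0,1)[0],key=cv2.contourArea); r=cv2.minAreaRect(c); print(r)
for p in cv2.boxPoints(r): print(p+[180,100],onz(d,p[0]+180,p[1]+100,45))
# lever height points
k=(P[:,2]>62)&(P[:,2]<85)&(uu.ravel()>240)&(vv.ravel()>205); print(np.c_[uu.ravel()[k],vv.ravel()[k],P[k].round(0)])
d=load('scene'); a=d['image'][160:230,240:330]; cv2.imwrite('pics/c2.png',cv2.resize(a[:,:,::-1],None,fx=8,fy=8,interpolation=cv2.INTER_CUBIC))
E
```

```text
top green 209.15328467153284 203.93430656934308 137 [560.30622513 123.88042889  67.        ] [559.86385075 123.57803362  70.10134691]
scene green 302.425 207.75 80 [570.10917504 128.3275982   67.        ] [567.15141765 127.00984568  64.50565247]
((73.5999984741211, 80.19999694824219), (92.3385009765625, 102.45779418945312), 18.434947967529297)
[193.60000229 214.19998932] [539.71462443 160.26656294  45.        ]
[225.99999619 117.        ] [770.47579751  92.36546759  45.        ]
[313.59999084 146.20000458] [ 702.39066277 -113.55776852   45.        ]
[281.19999695 243.3999939 ] [476.04597712 -37.39878727  45.        ]
[[260. 215. 536.  11.  76.]
 [261. 215. 536.   9.  76.]
 [262. 215. 536.   7.  74.]
 [259. 216. 534.  13.  73.]
 [260. 216. 534.  11.  76.]
 [261. 216. 534.   9.  73.]
 [262. 216. 534.   7.  75.]
 [263. 216. 534.   5.  74.]
 [264. 216. 534.   2.  72.]
 [265. 216. 534.   0.  75.]
 [259. 217. 532.  13.  74.]
 [260. 217. 532.  11.  75.]
 [261. 217. 532.   9.  74.]
 [262. 217. 531.   7.  77.]
 [263. 217. 531.   5.  76.]
 [264. 217. 532.   2.  75.]
 [265. 217. 531.   0.  78.]
[... 1037 characters left out ...]
 [261. 223. 518.   9.  74.]
 [262. 223. 518.   7.  78.]
 [263. 223. 518.   5.  77.]
 [257. 224. 516.  18.  77.]
 [258. 224. 516.  16.  77.]
 [259. 224. 516.  13.  76.]
 [260. 224. 516.  11.  74.]
 [261. 224. 516.   9.  77.]
 [262. 224. 516.   7.  75.]
 [256. 225. 514.  20.  74.]
 [257. 225. 514.  18.  78.]
 [258. 225. 514.  16.  78.]
 [259. 225. 514.  13.  74.]
 [260. 225. 514.  11.  78.]
 [261. 225. 514.   9.  74.]
 [262. 225. 514.   7.  77.]
 [257. 226. 512.  18.  67.]
 [258. 226. 512.  15.  73.]
 [259. 226. 512.  13.  72.]
 [260. 226. 512.  11.  73.]
 [261. 226. 512.   9.  76.]
 [262. 226. 512.   7.  75.]
 [260. 227. 510.  11.  66.]
 [261. 227. 510.   9.  71.]
 [262. 227. 510.   7.  71.]]
```

View pics/c.png

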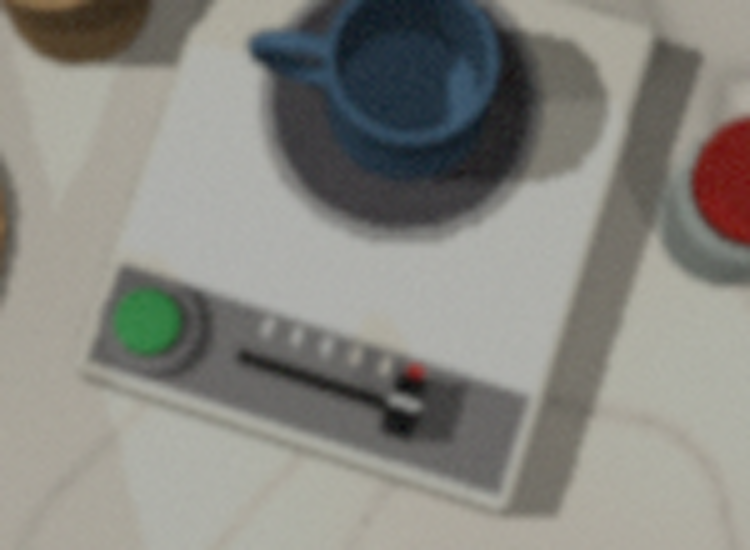

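View pics/c2.png

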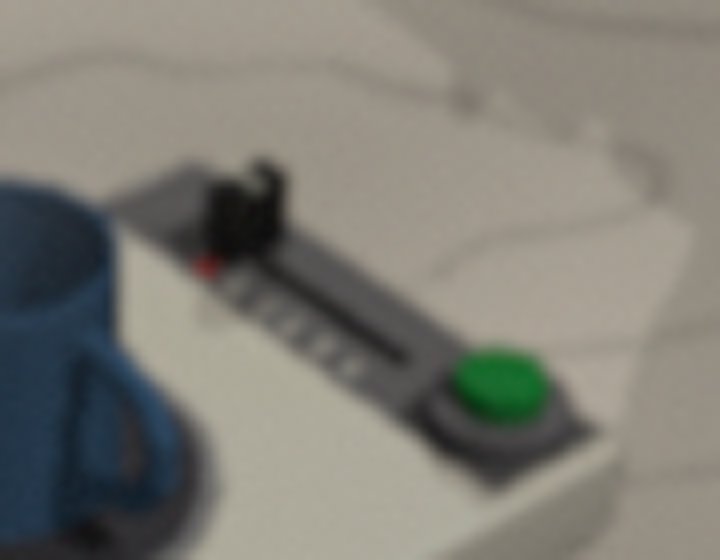

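Request:
jog_arm([
  {"gripper": 0,"rz": -0.97},
  {"rz": -0.97},
  {"rz": -0.97},
  {"rz": -0.97},
  {"rz": -0.97},
  {"rz": -0.97},
  {"x": 0.9},
  {"x": 0.9},
  {"x": 0.9},
  {"x": 0.9},
  {"x": 0.9},
  {"x": 0.9},
  {"x": 0.9},
  {"x": 0.9},
  {"x": 0.9},
  {"x": 0.9},
], grip_force=20)

```text
schema error: expected keys gripper, x, y, z, rx, ry, rz
```

Request:
jog_arm([
  {"gripper": 0,"x": 0,"y": 0,"z": 0,"rx": 0,"ry": 0,"rz": -0.97},
  {"gripper": 0,"x": 0,"y": 0,"z": 0,"rx": 0,"ry": 0,"rz": -0.97},
  {"gripper": 0,"x": 0,"y": 0,"z": 0,"rx": 0,"ry": 0,"rz": -0.97},
  {"gripper": 0,"x": 0,"y": 0,"z": 0,"rx": 0,"ry": 0,"rz": -0.97},
  {"gripper": 0,"x": 0,"y": 0,"z": 0,"rx": 0,"ry": 0,"rz": -0.97},
  {"gripper": 0,"x": 0,"y": 0,"z": 0,"rx": 0,"ry": 0,"rz": -0.97},
  {"gripper": 0,"x": 0.9,"y": 0.3,"z": 0,"rx": 0,"ry": 0,"rz": 0},
  {"gripper": 0,"x": 0.9,"y": 0.3,"z": 0,"rx": 0,"ry": 0,"rz": 0},
  {"gripper": 0,"x": 0.9,"y": 0.3,"z": 0,"rx": 0,"ry": 0,"rz": 0},
  {"gripper": 0,"x": 0.9,"y": 0.3,"z": 0,"rx": 0,"ry": 0,"rz": 0},
  {"gripper": 0,"x": 0.9,"y": 0.3,"z": 0,"rx": 0,"ry": 0,"rz": 0},
  {"gripper": 0,"x": 0.9,"y": 0.3,"z": 0,"rx": 0,"ry": 0,"rz": 0},
  {"gripper": 0,"x": 0.9,"y": 0.3,"z": 0,"rx": 0,"ry": 0,"rz": 0},
  {"gripper": 0,"x": 0.9,"y": 0.3,"z": 0,"rx": 0,"ry": 0,"rz": 0},
  {"gripper": 0,"x": 0.9,"y": 0.3,"z": 0,"rx": 0,"ry": 0,"rz": 0},
  {"gripper": 0,"x": 0.9,"y": 0.3,"z": 0,"rx": 0,"ry": 0,"rz": 0},
])

```text
t: 1.7
eef_pos: [411.9, -295.3, 249.8]
orientation: [0.814, 0.582, -0.0, -0.0]
ft_force: [-0.4, 0.2, -0.1]
width: -0.2
finger_force: 0.0
```

```bash
cat >> h.py <<'E'
def rel(tx,ty,tz):
    s=bot.sense(); r=R.from_quat(s['orientation'])
    w=lambda v: np.round(v,3)
    print('t',s['t'],'pos',w(s['eef_pos']),'axes x,y',w(r.as_matrix()[:,0]),w(r.as_matrix()[:,1]),'width',w(s['width']))
    print('units to go',w(r.inv().apply(np.array([tx,ty,tz])-s['eef_pos'])/30),'ft tool',w(r.inv().apply(s['ft_force'])))
E
python3 -c "
from h import *
rel(514,-18,76); print(bot.tcp_to_tips)"
```

```text
t 1.7 pos [ 411.876 -295.3    249.777] axes x,y [0.324 0.946 0.   ] [ 0.946 -0.324 -0.001] width -0.236
units to go [9.845 0.235 5.797] ft tool [ 0.033 -0.442  0.104]
19.0
```

Request:
jog_arm([
  {"gripper": 0,"x": 0.98,"y": 0.02,"z": 0,"rx": 0,"ry": 0,"rz": 0},
  {"gripper": 0,"x": 0.98,"y": 0.02,"z": 0,"rx": 0,"ry": 0,"rz": 0},
  {"gripper": 0,"x": 0.98,"y": 0.02,"z": 0,"rx": 0,"ry": 0,"rz": 0},
  {"gripper": 0,"x": 0.98,"y": 0.02,"z": 0,"rx": 0,"ry": 0,"rz": 0},
  {"gripper": 0,"x": 0.98,"y": 0.02,"z": 0,"rx": 0,"ry": 0,"rz": 0},
  {"gripper": 0,"x": 0.98,"y": 0.02,"z": 0,"rx": 0,"ry": 0,"rz": 0},
  {"gripper": 0,"x": 0.98,"y": 0.02,"z": 0,"rx": 0,"ry": 0,"rz": 0},
  {"gripper": 0,"x": 0.98,"y": 0.02,"z": 0,"rx": 0,"ry": 0,"rz": 0},
  {"gripper": 0,"x": 0.98,"y": 0.02,"z": 0,"rx": 0,"ry": 0,"rz": 0},
  {"gripper": 0,"x": 0.98,"y": 0.02,"z": 0,"rx": 0,"ry": 0,"rz": 0},
  {"gripper": 0,"x": 0,"y": 0,"z": 0.9,"rx": 0,"ry": 0,"rz": 0},
  {"gripper": 0,"x": 0,"y": 0,"z": 0.9,"rx": 0,"ry": 0,"rz": 0},
  {"gripper": 0,"x": 0,"y": 0,"z": 0.9,"rx": 0,"ry": 0,"rz": 0},
  {"gripper": 0,"x": 0,"y": 0,"z": 0.9,"rx": 0,"ry": 0,"rz": 0},
  {"gripper": 0,"x": 0,"y": 0,"z": 0.9,"rx": 0,"ry": 0,"rz": 0},
  {"gripper": 0,"x": 0,"y": 0,"z": 0.3,"rx": 0,"ry": 0,"rz": 0},
  {"gripper": 0,"x": 0,"y": 0,"z": 0,"rx": 0,"ry": 0,"rz": 0},
])

```text
t: 3.4
eef_pos: [510.7, -20.0, 104.5]
orientation: [0.813, 0.582, -0.002, -0.002]
ft_force: [-0.2, 0.5, 0.7]
width: -0.3
finger_force: 0.0
```

```bash
python3 -c "
from h import *
rel(514,-18,76)
d=snap('scene','s1.png'); a=d['image'][110:230,210:340]; cv2.imwrite('pics/c3.png',cv2.resize(a[:,:,::-1],None,fx=5,fy=5,interpolation=cv2.INTER_CUBIC))"
```

```text
t 3.4 pos [510.701 -19.999 104.53 ] axes x,y [ 0.324  0.946 -0.001] [ 0.946 -0.324 -0.004] width -0.252
units to go [0.099 0.087 0.951] ft tool [ 0.457 -0.357 -0.748]
```

View pics/c3.png

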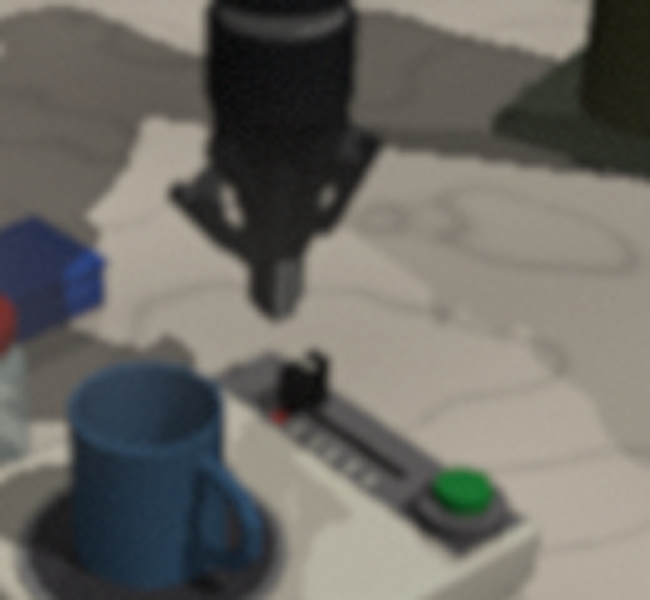

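The closed fingertip, at about (277,315) in the crop, is above and just behind the off side of the lever, which is at about (305,375). Next I'll lower it.

Request:
jog_arm([
  {"gripper": 0,"x": 0,"y": 0.08,"z": 0.4,"rx": 0,"ry": 0,"rz": 0},
  {"gripper": 0,"x": 0,"y": 0,"z": 0.3,"rx": 0,"ry": 0,"rz": 0},
  {"gripper": 0,"x": 0,"y": 0,"z": 0.2,"rx": 0,"ry": 0,"rz": 0},
  {"gripper": 0,"x": 0,"y": 0,"z": 0,"rx": 0,"ry": 0,"rz": 0},
  {"gripper": 0,"x": 0,"y": 0,"z": 0,"rx": 0,"ry": 0,"rz": 0},
])

```text
t: 3.95
eef_pos: [514.5, -21.1, 79.2]
orientation: [0.813, 0.582, -0.0, -0.0]
ft_force: [-0.2, -0.3, 0.5]
width: -0.2
finger_force: 0.0
```

```bash
python3 -c "
from h import *
rel(523.5,10,76)"
```

```text
t 3.95 pos [514.538 -21.07   79.185] axes x,y [ 0.323  0.946 -0.   ] [ 0.946 -0.323 -0.   ] width -0.152
units to go [ 1.077 -0.052  0.106] ft tool [-0.363 -0.039 -0.45 ]
```

Request:
jog_arm([
  {"gripper": 0,"x": 0.1,"y": 0,"z": 0.1,"rx": 0,"ry": 0,"rz": 0},
  {"gripper": 0,"x": 0.1,"y": 0,"z": 0,"rx": 0,"ry": 0,"rz": 0},
  {"gripper": 0,"x": 0.1,"y": 0,"z": 0,"rx": 0,"ry": 0,"rz": 0},
  {"gripper": 0,"x": 0.06,"y": 0,"z": 0,"rx": 0,"ry": 0,"rz": 0},
  {"gripper": 0,"x": 0,"y": 0,"z": 0,"rx": 0,"ry": 0,"rz": 0},
  {"gripper": 0,"x": 0,"y": 0,"z": 0,"rx": 0,"ry": 0,"rz": 0},
])

```text
t: 4.55
eef_pos: [518.1, -10.8, 76.3]
orientation: [0.813, 0.582, 0.0, 0.0]
ft_force: [0.4, -0.6, -0.9]
width: -0.0
finger_force: 0.0
```

Request:
jog_arm([
  {"gripper": 0,"x": 0.05,"y": 0,"z": 0,"rx": 0,"ry": 0,"rz": 0},
  {"gripper": 0,"x": 0,"y": 0,"z": 0,"rx": 0,"ry": 0,"rz": 0},
])

```text
t: 4.75
eef_pos: [518.6, -9.4, 76.3]
orientation: [0.813, 0.582, 0.0, -0.0]
ft_force: [-0.9, -0.2, -1.0]
width: 0.3
finger_force: 0.0
```

Request:
jog_arm([
  {"gripper": 0,"x": 0.05,"y": 0,"z": 0,"rx": 0,"ry": 0,"rz": 0},
  {"gripper": 0,"x": 0,"y": 0,"z": 0,"rx": 0,"ry": 0,"rz": 0},
])

```text
t: 4.95
eef_pos: [519.1, -7.9, 76.3]
orientation: [0.813, 0.582, 0.0, 0.0]
ft_force: [-0.8, -0.5, 0.0]
width: 0.1
finger_force: 0.0
```

Request:
jog_arm([
  {"gripper": 0,"x": 0.05,"y": 0,"z": 0,"rx": 0,"ry": 0,"rz": 0},
  {"gripper": 0,"x": 0,"y": 0,"z": 0,"rx": 0,"ry": 0,"rz": 0},
])

```text
t: 5.15
eef_pos: [519.5, -6.7, 76.3]
orientation: [0.813, 0.582, -0.0, 0.0]
ft_force: [-0.3, -0.5, -0.2]
width: -0.3
finger_force: 0.4
```

Request:
jog_arm([
  {"gripper": 0,"x": 0.05,"y": 0,"z": 0,"rx": 0,"ry": 0,"rz": 0},
  {"gripper": 0,"x": 0,"y": 0,"z": 0,"rx": 0,"ry": 0,"rz": 0},
])

```text
t: 5.35
eef_pos: [519.9, -5.6, 76.3]
orientation: [0.813, 0.582, -0.0, 0.0]
ft_force: [-1.5, -3.3, 0.7]
width: 0.2
finger_force: 1.7
```

```bash
python3 -c "
from h import *
rel(523.5,10,76)"
```

```text
t 5.35 pos [519.866  -5.61   76.277] axes x,y [ 0.323  0.946 -0.001] [ 0.946 -0.323 -0.   ] width 0.186
units to go [ 0.532 -0.053  0.009] ft tool [-3.57  -0.346 -0.683]
```

Request:
jog_arm([
  {"gripper": 0,"x": 0.05,"y": 0,"z": 0,"rx": 0,"ry": 0,"rz": 0},
  {"gripper": 0,"x": 0.05,"y": 0,"z": 0,"rx": 0,"ry": 0,"rz": 0},
  {"gripper": 0,"x": 0.05,"y": 0,"z": 0,"rx": 0,"ry": 0,"rz": 0},
  {"gripper": 0,"x": 0.05,"y": 0,"z": 0,"rx": 0,"ry": 0,"rz": 0},
  {"gripper": 0,"x": 0.05,"y": 0,"z": 0,"rx": 0,"ry": 0,"rz": 0},
  {"gripper": 0,"x": 0.05,"y": 0,"z": 0,"rx": 0,"ry": 0,"rz": 0},
  {"gripper": 0,"x": 0.05,"y": 0,"z": 0,"rx": 0,"ry": 0,"rz": 0},
  {"gripper": 0,"x": 0.05,"y": 0,"z": 0,"rx": 0,"ry": 0,"rz": 0},
  {"gripper": 0,"x": 0.05,"y": 0,"z": 0,"rx": 0,"ry": 0,"rz": 0},
  {"gripper": 0,"x": 0.05,"y": 0,"z": 0,"rx": 0,"ry": 0,"rz": 0},
  {"gripper": 0,"x": 0.05,"y": 0,"z": 0,"rx": 0,"ry": 0,"rz": 0},
  {"gripper": 0,"x": 0.05,"y": 0,"z": 0,"rx": 0,"ry": 0,"rz": 0},
  {"gripper": 0,"x": 0.05,"y": 0,"z": 0,"rx": 0,"ry": 0,"rz": 0},
  {"gripper": 0,"x": 0.05,"y": 0,"z": 0,"rx": 0,"ry": 0,"rz": 0},
  {"gripper": 0,"x": 0.05,"y": 0,"z": 0,"rx": 0,"ry": 0,"rz": 0},
  {"gripper": 0,"x": 0.05,"y": 0,"z": 0,"rx": 0,"ry": 0,"rz": 0},
  {"gripper": 0,"x": 0.05,"y": 0,"z": 0,"rx": 0,"ry": 0,"rz": 0},
  {"gripper": 0,"x": 0.05,"y": 0,"z": 0,"rx": 0,"ry": 0,"rz": 0},
  {"gripper": 0,"x": 0,"y": 0,"z": 0,"rx": 0,"ry": 0,"rz": 0},
])

```text
t: 7.25
eef_pos: [528.7, 20.3, 76.3]
orientation: [0.813, 0.582, -0.0, 0.0]
ft_force: [-0.2, -0.8, 0.2]
width: 0.3
finger_force: 0.8
```

```bash
python3 -c "
from h import *
rel(523.5,10,76)
snap('top','t2.png');d=snap('scene','s2.png');a=load('top')['image'][170:250,190:290]; b=d['image'][150:230,235:335]; cv2.imwrite('pics/c4.png',cv2.resize(np.hstack([a,b])[:,:,::-1],None,fx=4,fy=4,interpolation=cv2.INTER_CUBIC))"
```

```text
t 7.25 pos [528.72   20.273  76.282] axes x,y [ 0.323  0.946 -0.001] [ 0.946 -0.323 -0.   ] width 0.33
units to go [-0.38  -0.054  0.01 ] ft tool [-0.8    0.043 -0.17 ]
```

View pics/c4.png

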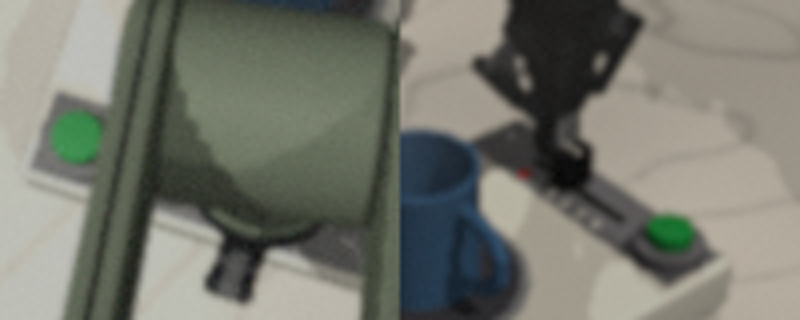

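The top view is blocked by the arm. In the scene view the lever is in front of the fingertip, around the second mark. I'll go on in small steps and watch the force.

Request:
jog_arm([
  {"gripper": 0,"x": 0.05,"y": 0,"z": 0,"rx": 0,"ry": 0,"rz": 0},
  {"gripper": 0,"x": 0.05,"y": 0,"z": 0,"rx": 0,"ry": 0,"rz": 0},
  {"gripper": 0,"x": 0,"y": 0,"z": 0,"rx": 0,"ry": 0,"rz": 0},
])

```text
t: 7.65
eef_pos: [529.4, 22.5, 76.3]
orientation: [0.813, 0.582, -0.001, 0.0]
ft_force: [-1.2, -4.4, 1.2]
width: 0.1
finger_force: 2.4
```

Request:
jog_arm([
  {"gripper": 0,"x": 0.05,"y": 0,"z": 0,"rx": 0,"ry": 0,"rz": 0},
  {"gripper": 0,"x": 0,"y": 0,"z": 0,"rx": 0,"ry": 0,"rz": 0},
])

```text
t: 7.85
eef_pos: [530.0, 24.1, 76.3]
orientation: [0.813, 0.582, -0.001, 0.0]
ft_force: [-1.9, -4.2, 1.0]
width: -0.1
finger_force: 2.4
```

Request:
jog_arm([
  {"gripper": 0,"x": 0.05,"y": 0,"z": 0,"rx": 0,"ry": 0,"rz": 0},
  {"gripper": 0,"x": 0,"y": 0,"z": 0,"rx": 0,"ry": 0,"rz": 0},
])

```text
t: 8.05
eef_pos: [531.1, 26.8, 76.3]
orientation: [0.814, 0.581, 0.001, -0.0]
ft_force: [-0.2, 0.2, -0.1]
width: 0.2
finger_force: 0.0
```

```bash
python3 -c "
from h import *
rel(523.5,10,76)"
```

```text
t 8.05 pos [531.1    26.828  76.305] axes x,y [0.324 0.946 0.002] [ 0.946 -0.324  0.   ] width 0.163
units to go [-0.613 -0.058  0.009] ft tool [ 0.184 -0.223  0.078]
```

The click let go, so the lever should be at three. Back off, lift, and check from above.

Request:
jog_arm([
  {"gripper": 0,"x": -0.3,"y": 0,"z": 0,"rx": 0,"ry": 0,"rz": 0},
  {"gripper": 0,"x": -0.3,"y": 0,"z": 0,"rx": 0,"ry": 0,"rz": 0},
  {"gripper": 0,"x": 0,"y": 0,"z": -0.8,"rx": 0,"ry": 0,"rz": 0},
  {"gripper": 0,"x": 0,"y": 0,"z": -0.8,"rx": 0,"ry": 0,"rz": 0},
  {"gripper": 0,"x": 0,"y": -0.9,"z": -0.4,"rx": 0,"ry": 0,"rz": 0},
  {"gripper": 0,"x": 0,"y": -0.9,"z": 0,"rx": 0,"ry": 0,"rz": 0},
  {"gripper": 0,"x": 0,"y": -0.9,"z": 0,"rx": 0,"ry": 0,"rz": 0},
  {"gripper": 0,"x": 0,"y": -0.9,"z": 0,"rx": 0,"ry": 0,"rz": 0},
  {"gripper": 0,"x": 0,"y": 0,"z": 0,"rx": 0,"ry": 0,"rz": 0},
])

```text
t: 8.95
eef_pos: [418.8, 44.6, 135.2]
orientation: [0.813, 0.582, -0.001, -0.002]
ft_force: [-0.0, -0.4, 0.4]
width: 0.1
finger_force: 0.0
```

```bash
python3 -c "
from h import *
snap('top','t3.png');d=snap('scene','s3.png');a=load('top')['image'][170:250,190:290]; b=d['image'][150:230,235:335]; cv2.imwrite('pics/c5.png',cv2.resize(np.hstack([a,b])[:,:,::-1],None,fx=4,fy=4,interpolation=cv2.INTER_CUBIC))
rel(562,125,100)
d=load('top');P=np.array([at(d,u,v) for v in range(205,230) for u in range(230,280)]);k=(P[:,2]>70)&(P[:,2]<82); q=P[k]; print(k.sum(), q.min(0),q.max(0),np.median(q,0))
"
```

```text
t 9.05 pos [422.689  43.703 136.481] axes x,y [0.324 0.946 0.   ] [ 0.946 -0.324  0.001] width -0.018
units to go [4.066 3.516 1.222] ft tool [ 0.102  0.269 -0.3  ]
80 [522.52597706  39.8566519   72.06958804] [548.70527146  59.40895415  79.8502487 ] [535.71512564  49.55984329  75.43767066]
```

View pics/c5.png

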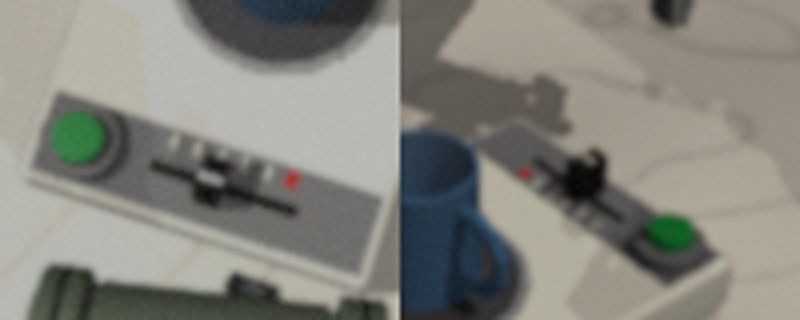

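In both views the lever stands at the third white mark. The measured shift is 41.4 mm, against 42 mm for the third click. Now the button.

Request:
jog_arm([
  {"gripper": 0,"x": 0.8,"y": 0.7,"z": 0,"rx": 0,"ry": 0,"rz": 0},
  {"gripper": 0,"x": 0.8,"y": 0.7,"z": 0,"rx": 0,"ry": 0,"rz": 0},
  {"gripper": 0,"x": 0.8,"y": 0.7,"z": 0,"rx": 0,"ry": 0,"rz": 0},
  {"gripper": 0,"x": 0.8,"y": 0.7,"z": 0,"rx": 0,"ry": 0,"rz": 0},
  {"gripper": 0,"x": 0.8,"y": 0.7,"z": 0,"rx": 0,"ry": 0,"rz": 0},
  {"gripper": 0,"x": 0,"y": 0,"z": 0.6,"rx": 0,"ry": 0,"rz": 0},
  {"gripper": 0,"x": 0,"y": 0,"z": 0.6,"rx": 0,"ry": 0,"rz": 0},
  {"gripper": 0,"x": 0,"y": 0,"z": 0,"rx": 0,"ry": 0,"rz": 0},
  {"gripper": 0,"x": 0,"y": 0,"z": 0,"rx": 0,"ry": 0,"rz": 0},
])

```text
t: 9.95
eef_pos: [561.4, 123.1, 99.9]
orientation: [0.814, 0.581, -0.0, -0.0]
ft_force: [-0.2, -0.1, 0.4]
width: -0.0
finger_force: 0.0
```

```bash
python3 -c "
from h import *
rel(562.3,124,88)"
```

```text
t 9.95 pos [561.354 123.106  99.915] axes x,y [ 0.324  0.946 -0.   ] [ 0.946 -0.324 -0.001] width -0.041
units to go [0.038 0.02  0.397] ft tool [-0.155 -0.107 -0.365]
```

Request:
jog_arm([
  {"gripper": 0,"x": 0.04,"y": 0.02,"z": 0.2,"rx": 0,"ry": 0,"rz": 0},
  {"gripper": 0,"x": 0,"y": 0,"z": 0.2,"rx": 0,"ry": 0,"rz": 0},
  {"gripper": 0,"x": 0,"y": 0,"z": 0.05,"rx": 0,"ry": 0,"rz": 0},
  {"gripper": 0,"x": 0,"y": 0,"z": 0.05,"rx": 0,"ry": 0,"rz": 0},
  {"gripper": 0,"x": 0,"y": 0,"z": 0,"rx": 0,"ry": 0,"rz": 0},
])

```text
t: 10.45
eef_pos: [561.6, 124.4, 85.4]
orientation: [0.813, 0.582, -0.0, -0.0]
ft_force: [-1.2, -0.8, 1.7]
width: 0.0
finger_force: 0.7
```

Request:
jog_arm([
  {"gripper": 0,"x": 0,"y": 0,"z": 0.05,"rx": 0,"ry": 0,"rz": 0},
  {"gripper": 0,"x": 0,"y": 0,"z": 0.05,"rx": 0,"ry": 0,"rz": 0},
  {"gripper": 0,"x": 0,"y": 0,"z": 0,"rx": 0,"ry": 0,"rz": 0},
])

```text
t: 10.75
eef_pos: [561.9, 124.4, 82.5]
orientation: [0.813, 0.582, 0.0, 0.0]
ft_force: [-0.6, -0.9, 2.4]
width: -0.1
finger_force: 1.3
```

Request:
jog_arm([
  {"gripper": 0,"x": 0,"y": 0,"z": 0.05,"rx": 0,"ry": 0,"rz": 0},
  {"gripper": 0,"x": 0,"y": 0,"z": 0,"rx": 0,"ry": 0,"rz": 0},
])

```text
t: 10.95
eef_pos: [562.0, 124.5, 80.9]
orientation: [0.813, 0.582, 0.0, 0.0]
ft_force: [-0.6, -0.5, 4.1]
width: -0.1
finger_force: 1.7
```

Request:
jog_arm([
  {"gripper": 0,"x": 0,"y": 0,"z": 0.05,"rx": 0,"ry": 0,"rz": 0},
  {"gripper": 0,"x": 0,"y": 0,"z": 0,"rx": 0,"ry": 0,"rz": 0},
])

```text
t: 11.15
eef_pos: [562.0, 124.5, 80.1]
orientation: [0.813, 0.582, 0.0, 0.0]
ft_force: [-3.3, -1.3, 7.1]
width: -0.1
finger_force: 3.6
```

Request:
jog_arm([
  {"gripper": 0,"x": 0,"y": 0,"z": 0.03,"rx": 0,"ry": 0,"rz": 0},
  {"gripper": 0,"x": 0,"y": 0,"z": 0,"rx": 0,"ry": 0,"rz": 0},
])

```text
t: 11.35
eef_pos: [562.1, 124.5, 80.0]
orientation: [0.813, 0.582, 0.0, 0.0]
ft_force: [-4.4, -0.6, 11.5]
width: 0.0
finger_force: 5.8
```

The button has bottomed out: the height stopped changing and the force rose to 11.5 N. Lift off.

Request:
jog_arm([
  {"gripper": 0,"x": 0,"y": 0,"z": -0.3,"rx": 0,"ry": 0,"rz": 0},
  {"gripper": 0,"x": 0,"y": 0,"z": -0.8,"rx": 0,"ry": 0,"rz": 0},
  {"gripper": 0,"x": 0,"y": 0,"z": -0.8,"rx": 0,"ry": 0,"rz": 0},
  {"gripper": 0,"x": 0,"y": -0.8,"z": -0.4,"rx": 0,"ry": 0,"rz": 0},
  {"gripper": 0,"x": 0,"y": -0.9,"z": 0,"rx": 0,"ry": 0,"rz": 0},
  {"gripper": 0,"x": 0,"y": -0.9,"z": 0,"rx": 0,"ry": 0,"rz": 0},
  {"gripper": 0,"x": 0,"y": -0.9,"z": 0,"rx": 0,"ry": 0,"rz": 0},
  {"gripper": 0,"x": 0,"y": 0,"z": 0,"rx": 0,"ry": 0,"rz": 0},
  {"gripper": 0,"x": 0,"y": 0,"z": 0,"rx": 0,"ry": 0,"rz": 0},
  {"gripper": 0,"x": 0,"y": 0,"z": 0,"rx": 0,"ry": 0,"rz": 0},
])

```text
t: 12.35
eef_pos: [463.6, 158.3, 147.7]
orientation: [0.814, 0.582, 0.001, 0.0]
ft_force: [0.2, -0.4, 1.3]
width: -0.1
finger_force: 0.0
```

```bash
python3 -c "
from h import *
snap('top','t4.png');cv2.imwrite('pics/c6.png',cv2.resize(load('top')['image'][90:280,100:410,::-1],None,fx=2.5,fy=2.5,interpolation=cv2.INTER_CUBIC))
d=load('top');P=np.array([at(d,u,v) for v in range(205,230) for u in range(230,280)]);k=(P[:,2]>70)&(P[:,2]<82); print(np.median(P[k],0), np.median([at(d,u,v)[2] for u in range(206,213) for v in range(201,207)]))
"
```

```text
[535.80731815  49.5725957   75.55312198] 67.75250186533748
```

View pics/c6.png

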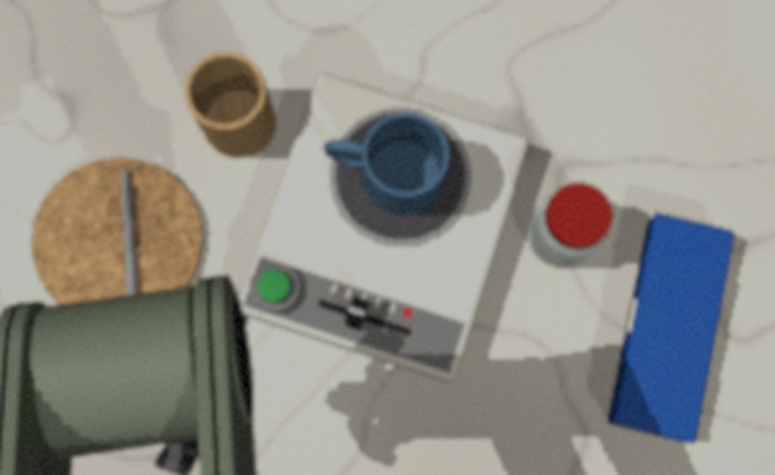

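The lever is at the third mark (357,312), the button is up (274,285) with its top at about 67 mm, and the other things look undisturbed.

```bash
python3 -c "
from workcell import bot
print(bot.close_job())"
```

```text
the job is handed in; nothing more can be done
None
```

The cup warmer's lever is at the third click and the green button was pressed right down and came back up; the other objects looked undisturbed in the last picture, and the job was handed in at about 12 s.

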